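# Cleaning kit back to its marked places

### The arm

A 7-joint arm with a two-finger parallel gripper is mounted at the origin on the work surface. World frame = base frame: x ahead of the robot, y to its left, z up, the work surface at z = 0. Lengths are in m, angles in rad, forces in N, time in s.
With the tool pointing down it reaches from about 0.4 to 0.9 m from the base axis. Payload 5.5 kg.
Tool frame: the origin (TCP) lies on the centre line of the jaws, within the pads' length; the fingertips stand 25 mm ahead of it and the grasp point (between the pads) lies 6 mm ahead of it (ctrl.finger_overhang is the distance from the TCP to the fingertips, in m); z points along the fingers, y is the line along which they close (so a half turn about z gives the same grasp; the last joint's range is limited). The gripper opens to 85 mm and grips with 20 to 120 N. Pads are 22 mm wide; open, the fingers measure 114 mm over their backs; the gripper's body (76 mm by 85 mm) begins 54 mm behind the grasp point. The pads swing forward as they close: fully open they stand 13 mm farther back than shut.
Start: joints at [-0.954, 0.501, -0.427, 1.55, 0.221, 1.138, -0.21], TCP at [0.225, 0.61, 0.256] pointing down, gripper open.
Joint ranges: [-2.88, 2.88], [-0.31, 2.03], [-1.54, 1.56], [0.2, 2.42], [-1.41, 4.55], [0.19, 2.02], [-2.57, 2.57]. Speed limits (rad/s): [2.57, 2.57, 3.14, 3.14, 3.14, 3.14, 3.14].

### API

Orientations are given as a rotation vector (axis times angle).
In Python, from plant import sensors, optics, job_done, ctrl gives the robot as it stands.
- The arm moves only by the tool step_arm, never from a script. Its argument "motion" is a list of rows, each an object of numbers: "hand": the opening, from 0 (shut) to 1 (fully open); "dx", "dy", "dz": the shift along the tool's x, y, z in a scale on which 1.0 is 30 cm; "spin": the turn about the tool's z in normalised numbers (1 is 360 degrees). In form: [{"hand": .., "dx": .., "dy": .., "dz": .., "spin": ..}, ...]. A call has exactly 8 rows; each row is the pose to reach, as a shift and turn from the pose commanded when the call began, along the tool's axes at that moment; what a row does not reach only later rows make up. A row lasts 1/12 s, in which the tool goes at most 41.7 mm and 7.16 degrees, less where a joint would pass 70% of its speed; a pose out of reach is approached as far as the arm can. No shift or turn number may pass 1 either way. A call with a gripper value outside its range is refused whole. The fingers move at their own pace and stop on an object; "force" is the grip in N (left out, the last holds). Time passes only in rows, so rows that repeat a pose let the fingers close, or fill a call up. It gives the time, the measured TCP pose, the force, the opening and the grip force at its end, in the units of the state.
- sensors.sense(): the state, without advancing time (a new reading comes with each control period).
- optics.snapshot(name): name is "side" or "top"; returns a dict with "pixels" (400x640x3 uint8, red, green, blue), "fx", "fy", "cx", "cy" (pixels), "rvec" (rotation vector, rad) and "tvec" (3), from world to camera coordinates, as OpenCV has them. Camera axes: x right, y down, z forward; pixel columns grow to the right and rows downward; lengths in m; the calibration is good to about 2 mm. A picture is of the moment at which its call begins. There is no depth.
- job_done(): hands the job in; it is judged then, once.
The state is a dict: "time": time; "qpos": joint angles; "joint_velocities": joint speeds; "effort": joint torques, N m; "tcp_pos": TCP position; "orientation": TCP orientation; "ft_force": force on the tool from outside, world axes, zero at the start; "torque": the same for the moment, N m; "opening": finger opening in m; "grasp_force": force on a finger pad.
Only numpy, scipy, OpenCV 4.12 (cv2) and the standard library are available. Lean on these libraries where they do the work, as an engineer would, in place of code of your own. Each camera call takes 0.05 s, during which the arm holds its last target. There are 200 camera calls.

### The job

Put the cleaning things back in their places on the closet shelf: stand each spray bottle upright in the drip cup of its cap's colour, lay the scrub brush bristles down in the white drip tray, lengthwise with the tray, and set the steel dustpan clip, standing on its base, squarely on the clip outline of the black pad. Centre each thing in its place, leave the yellow-capped bottle standing where it is, and do not knock any bottle over.

Things in the scene. Friction and masses are not known exactly. Their poses are not given: they have to be found in the camera images.
- bottle_blue: empty white plastic spray bottle, 58 mm in diameter, with a blue twist cap and a blue band round the body. It stands upright; 138 mm tall over all. The round body narrows from 88 to 106 mm height to a neck 22 mm in diameter; the ribbed cap, 28 mm in diameter, spans 112 to 138 mm height and is the place to grip it from above. Origin at the centre of its underside, z up to the cap. About 50 to 85 g.
- bottle_red: empty white plastic spray bottle, 58 mm in diameter, with a red twist cap and a red band round the body. It stands upright; 138 mm tall over all. The round body narrows from 88 to 106 mm height to a neck 22 mm in diameter; the ribbed cap, 28 mm in diameter, spans 112 to 138 mm height and is the place to grip it from above. Origin at the centre of its underside, z up to the cap. About 50 to 85 g.
- scrub_brush: hand scrub brush lying bristles down: grey plastic back 116 mm long (its x axis) by 46 mm wide (y), spanning 24 to 44 mm height, rounded edges, a black stripe along the top; under it dark stiff nylon bristles, 104 by 38 mm, 0 to 24 mm height (rigid). Grip it across the 46 mm width of the back. Origin at the centre of the bristles' underside, z up. About 95 to 170 g.
- steel_clip: bare steel dustpan clip (rigid) standing on its base strip, 76 mm long (x) by 26 mm wide (y), 3 mm thick, a screw hole at each end. Two arms 26 mm wide rise from it, flat outer faces 38 mm apart across x from 3 to 24 mm height, closing in above; 42 mm high in all. Grip the arms from outside, closing along x, tips above the strip. Origin: centre of the underside, z up. 40 to 70 g.
- cup_blue: blue round drip cup, fixed to the shelf: 84 mm in diameter, wall 14 mm high and 4 mm thick, inner diameter about 75 mm, floor 4 mm above the shelf. Home of the blue-capped bottle. Origin on its axis, at shelf height; z up.
- cup_red: red round drip cup, fixed to the shelf: 84 mm in diameter, wall 14 mm high and 4 mm thick, inner diameter about 75 mm, floor 4 mm above the shelf. Home of the red-capped bottle. Origin on its axis, at shelf height; z up.
- brush_tray: white oblong drip tray with grey ribs, fixed to the shelf; home of the scrub brush. Outside 130 mm (x) by 64 mm (y), inside 124 by 58 mm, wall 12 mm high, floor 3 mm above the shelf. Origin at its centre, at shelf height; z up.
- clip_pad: thin black oblong pad, 110 mm (x) by 60 mm (y), 2 mm thick, fixed to the shelf, with the yellow outline of the clip's base (79 by 29 mm, long side along x) at its centre and two cross lines where the arms stand. Home of the steel clip. Origin at its centre, at shelf height; z up.
- bottle_yellow: a third spray bottle of the same make and size with a yellow cap, already standing in its yellow drip cup of the same make as the other cups; to be left there. Origin at the centre of its underside, z up.
Things that resemble listed ones, but are neither listed nor needed, are in the scene too. Leave any pink or purple look-alike of the bottle_blue alone.

How it is judged:
At the end, for the whole second after the job is handed in: Blue and red bottles upright on the floor of their colour's cup within 12 mm of centre; brush flat in tray within 15 mm, clip flat on pad within 12 mm, both within 15 degrees of its long direction (either way round); yellow bottle upright within 20 mm of its start; all released, at rest (horizontal distance between bottle_blue and cup_blue below 0.012 m and z of bottle_blue in the frame of cup_blue below 0.008 m and angle between each of bottle_blue, bottle_red, scrub_brush, steel_clip, bottle_yellow's own z axis and vertical below 0.1 rad and linear speed of each of bottle_blue, bottle_red, scrub_brush, steel_clip below 0.02 m/s and angular speed of each of bottle_blue, bottle_red, scrub_brush, steel_clip below 0.2 rad/s and horizontal distance between bottle_red and cup_red below 0.012 m and z of bottle_red in the frame of cup_red below 0.008 m and horizontal distance between scrub_brush and brush_tray below 0.015 m and z of scrub_brush in the frame of brush_tray below 0.007 m and angle between the x axis of scrub_brush and the x axis of brush_tray, either way round below 0.26 rad and horizontal distance between steel_clip and clip_pad below 0.012 m and z of steel_clip in the frame of clip_pad below 0.006 m and angle between the x axis of steel_clip and the x axis of clip_pad, either way round below 0.26 rad and distance of bottle_yellow from where it was at the start of the episode below 0.02 m); the robot touches nothing.
It fails at once if a spray bottle is knocked over (angle between any of bottle_blue, bottle_red, bottle_yellow's own z axis and vertical above 0.7 rad).
It fails at once if the yellow-capped bottle is moved from its place in the yellow cup (distance of bottle_yellow from where it was at the start of the episode above 0.025 m).
It also fails if it takes over 123 s, if anything falls off the work surface, if the arm or the gripper's body presses on something with over 40 N, if the wrist force passes 120 N, or if a joint passes its speed limit or range.

## Working session

There is one attempt and no reset: what is moved stays moved. The work goes in short steps, Python scripts to look and compute and a tool call to move; the robot and the scene stay as the last step left them, time stands still between calls to the robot, and variables do not carry over. Pictures are saved under pics/ and viewed, at most 14 in all, crops included, and the job is handed in when it is done.

Besides the shell and the picture viewer there is one more tool, called as name(argument=value, ...), one argument or row to a line, values as JSON. step_arm: Moves the arm, as the interface text tells. Its arguments: {"type":"object","properties":{"motion":{"type":"array"},"force":{"type":"number"}},"required":["motion"]}

```bash
ls; mkdir -p pics; python3 - <<'E'
from plant import sensors, optics, ctrl
import cv2
s=sensors.sense(); print(s)
for n in("top","side"):
    d=optics.snapshot(n); cv2.imwrite(f"pics/{n}0.png",d["pixels"][:,:,::-1]); print({k:v for k,v in d.items() if k!="pixels"})
E
```

```text
pics
{'time': 0.0, 'qpos': array([-0.95381465,  0.50183806, -0.42676774,  1.55144003,  0.22082288,
        1.1382965 , -0.21029773]), 'joint_velocities': array([-0.00114097,  0.00223221, -0.00147622, -0.00117196, -0.00124631,
       -0.00150076,  0.00177567]), 'effort': array([ 2.83284289e-04, -5.69518983e+01, -5.81556827e+00, -2.80930048e+01,
        1.06688740e-02,  1.19714366e-02, -3.51162853e-06]), 'tcp_pos': array([0.22503373, 0.60912454, 0.25526752]), 'orientation': array([-5.52691386e-01, -3.09221443e+00,  2.96397933e-03]), 'ft_force': array([ 0.62793896,  0.81327797, -0.58527727]), 'torque': array([ 0.05775413, -0.00842921, -0.00787735]), 'grasp_force': 0.0, 'opening': 0.08499220267861139}
{'fx': 424.3518252557477, 'fy': 424.3518252557477, 'cx': 326.15261881634694, 'cy': 199.4275315301171, 'rvec': array([ 2.192889  , -2.16106813,  0.11401912]), 'tvec': array([-0.01455988,  0.45013832,  1.0943753 ])}
{'fx': 491.03750429879017, 'fy': 491.03750429879017, 'cx': 317.1072243961869, 'cy': 202.5351458125146, 'rvec': array([ 2.06972244, -0.7816549 ,  0.41385828]), 'tvec': array([-0.34001424,  0.2083278 ,  1.16032437])}
```

View pics/top0.png

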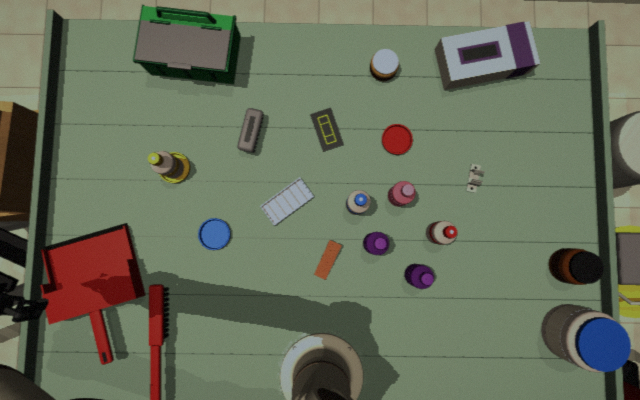

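View pics/side0.png

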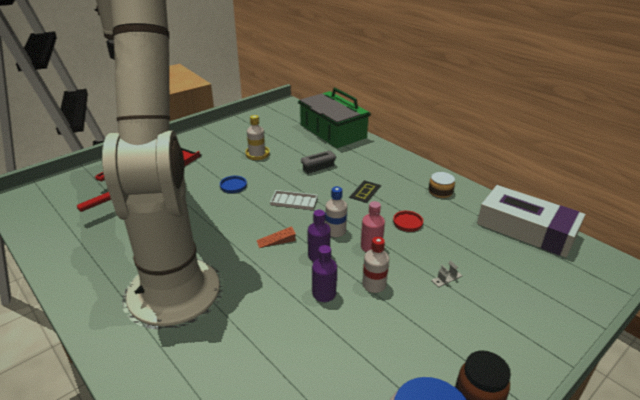

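The top view shows the blue bottle's cap at (361,200) and the red one's at (450,232). The brush is at (251,130), clip (474,178), pad (326,130), tray (288,201), blue cup (214,234), red cup (397,139) and yellow bottle (170,165).

Candidates for the blue bottle are (361,200) blue cap on white, (402,193) pink, and (376,243) and (421,277) purple. Only the first is white with a blue cap and band. For the red bottle, (445,232) is white with a red cap, while (402,193) is all pink. I'll confirm in one enlarged crop.

```bash
cat > h.py <<'E'
import numpy as np, cv2
from plant import sensors, optics
def snap(n): return optics.snapshot(n)
def K(d): return np.array([[d["fx"],0,d["cx"]],[0,d["fy"],d["cy"]],[0,0,1.]])
def ray(d,p):
    R=cv2.Rodrigues(d["rvec"])[0]; c=-R.T@d["tvec"]
    return c,R.T@np.linalg.inv(K(d))@np.array([p[0],p[1],1.])
def onplane(d,p,z):
    c,v=ray(d,p); return c+v*(z-c[2])/v[2]
def tri(d1,p1,d2,p2):
    P=[K(d)@np.c_[cv2.Rodrigues(d["rvec"])[0],d["tvec"]] for d in(d1,d2)]
    X=cv2.triangulatePoints(P[0],P[1],np.float64(p1),np.float64(p2)).ravel(); return X[:3]/X[3]
def hsv(d): return cv2.cvtColor(d["pixels"],cv2.COLOR_RGB2HSV)
def blobs(d,lo,hi,box,amin=8):
    "contours of HSV range inside box x0,y0,x1,y1: centre, area, minAreaRect"
    m=cv2.inRange(hsv(d),lo,hi); k=np.zeros_like(m); x0,y0,x1,y1=box; k[y0:y1,x0:x1]=m[y0:y1,x0:x1]
    n,l,st,ce=cv2.connectedComponentsWithStats(k); out=[]
    for i in range(1,n):
        if st[i,4]>=amin:
            pts=np.argwhere(l==i)[:,::-1].astype(np.float32)
            out.append((st[i,4],ce[i].round(1),st[i,:4],cv2.minAreaRect(pts)))
    return sorted(out,key=lambda o:-o[0])
E
python3 - <<'E'
from h import *
T,S=snap("top"),snap("side")
a=T["pixels"][90:290,190:500,::-1]; b=S["pixels"][140:310,220:480,::-1]
A=cv2.resize(a,(775,500),interpolation=3)
cv2.imwrite("pics/cropT.png",A)
for nm,lo,hi,bx,d in [("bluecap T",(100,120,60),(118,255,255),(340,180,372,215),T),("bluecap S",(100,120,60),(118,255,255),(325,180,350,240),S),
 ("redcap T",(0,130,60),(6,255,255),(425,215,465,250),T),("redcap S",(0,130,60),(6,255,255),(360,230,392,290),S),
 ("cupB T",(100,100,40),(120,255,255),(190,210,240,260),T),("cupR T",(0,130,60),(6,255,255),(375,120,420,160),T),
 ("padyel",(22,100,80),(36,255,255),(308,105,345,155),T),("pad",(0,0,0),(180,255,62),(305,100,348,156),T),
 ("tray",(0,0,120),(180,50,255),(255,170,320,230),T),("clip",(0,0,100),(180,45,255),(455,155,492,200),T)]:
    for o in blobs(d,lo,hi,bx)[:3]: print(nm,o[0],o[1],o[2],[np.round(x,1) for x in o[3]])
h=hsv(T)
for p in [(251,130),(246,140),(256,115),(270,130),(318,120),(280,200),(472,170),(474,186)]: print(p,h[p[1],p[0]])
E
```

```text
bluecap T 94 [360.3 199.3] [355 194  12  12] [array([360.3, 199.4]), array([10.7, 11.2]), np.float64(26.6)]
bluecap S 99 [336.3 192.6] [332 187  10  12] [array([336.5, 192.5]), array([11.,  9.]), np.float64(90.0)]
bluecap S 66 [335.6 220.4] [328 217  16   7] [array([335.4, 220.3]), array([15.2,  5.6]), np.float64(3.8)]
redcap T 105 [450.4 231.6] [444 226  13  12] [array([450. , 231.5]), array([11., 12.]), np.float64(90.0)]
redcap S 153 [377.3 244.2] [371 236  13  16] [array([377. , 243.5]), array([15., 12.]), np.float64(90.0)]
redcap S 119 [374.8 274.6] [364 268  23  11] [array([374.6, 274. ]), array([22.6,  9. ]), np.float64(7.8)]
cupB T 809 [213.7 233.6] [198 218  32  32] [array([213.5, 233.5]), array([31., 31.]), np.float64(90.0)]
cupR T 740 [396.8 138.8] [382 124  31  31] [array([397., 139.]), array([30., 30.]), np.float64(90.0)]
padyel 189 [326.4 128.9] [317 114  20  31] [array([326.5, 129. ]), array([29.4, 11.7]), np.float64(71.6)]
pad 409 [326.6 129.3] [311 108  32  43] [array([326.4, 129.1]), array([38.6, 20.9]), np.float64(70.3)]
pad 66 [326.4 128.9] [322 124   9  11] [array([326.3, 128.9]), array([10.1,  6.3]), np.float64(71.6)]
pad 28 [323.2 119.5] [320 117   7   6] [array([323.3, 119.6]), array([4. , 6.3]), np.float64(63.4)]
tray 3338 [287.  199.1] [255 170  65  60] [array([287. , 199.5]), array([59., 64.]), np.float64(90.0)]
clip 217 [475.  172.7] [466 162  21  22] [array([476. , 173.3]), array([19. , 20.6]), np.float64(11.3)]
clip 91 [470.6 188.7] [463 184  16  11] [array([470.2, 189.7]), array([13.8, 10.4]), np.float64(14.0)]
clip 9 [465.2 165.8] [463 162   5   8] [array([465.1, 165.3]), array([7. , 2.5]), np.float64(71.6)]
(251, 130) [26 30 59]
(246, 140) [23 36 64]
(256, 115) [ 18  29 115]
(270, 130) [ 49  51 136]
(318, 120) [ 32 145 102]
(280, 200) [104  32 176]
(472, 170) [30 35 51]
(474, 186) [ 20  42 146]
```

View pics/cropT.png

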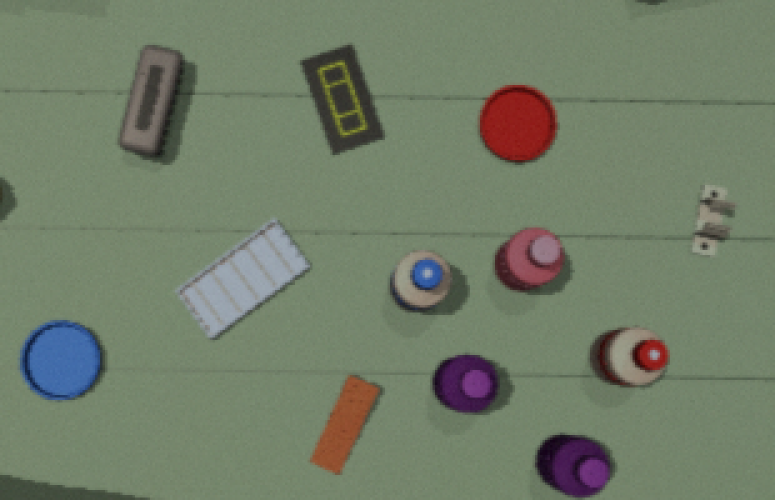

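The crop confirms it: the blue-capped bottle is at crop (427,273) and the red-capped one at (652,354); the others there are all pink or purple. The clip's screw holes show at crop (714,195) and (704,246), and the brush's stripe at (149,98).

```bash
python3 - <<'E'
from h import *
T,S=snap("top"),snap("side")
np.set_printoptions(precision=4,suppress=True)
print("blue tri",tri(T,(360.3,199.3),S,(336.3,192.6)),"plane",onplane(T,(360.3,199.3),.132))
print("red tri",tri(T,(450.4,231.6),S,(377.3,244.2)),"plane",onplane(T,(450.4,231.6),.132))
print("cupB",onplane(T,(213.6,233.5),.012),"cupR",onplane(T,(396.9,138.9),.012))
def rect(nm,r,z):
    q=[onplane(T,p,z)[:2] for p in cv2.boxPoints(r)]; q=np.array(q); e=[q[1]-q[0],q[2]-q[1]]
    L=[np.linalg.norm(v) for v in e]; v=e[int(np.argmax(L))]
    print(nm,q.mean(0),"size",np.sort(L),"ang",np.degrees(np.arctan2(v[1],v[0]))%180)
for nm,lo,hi,bx,z in [("padyel",(22,100,80),(36,255,255),(308,105,345,155),.002),("pad",(0,0,0),(180,255,80),(305,100,348,156),.002),
  ("tray",(85,10,110),(130,90,255),(255,170,320,230),.012),("brush",(0,0,0),(33,50,255),(232,100,270,160),.040),("stripe",(0,0,0),(180,255,72),(244,113,257,145),.044),
  ("clip",(0,0,95),(33,75,255),(455,155,492,200),.003),("clipall",(0,0,0),(34,75,255),(455,155,492,200),.003)]:
    for o in blobs(T,lo,hi,bx,25)[:3]:
        print(nm,o[0],o[1]);rect(nm,o[3],z)
for c in [(714,195),(704,246)]: print("hole",onplane(T,(c[0]/2.5+190-.3,c[1]/2.5+90-.3),.003))
for nm,p in [("pinkcap",(545/2.5+190,248/2.5+90)),("purp1",(477/2.5+190,383/2.5+90)),("purp2",(593/2.5+190,473/2.5+90)),("yel",(155,158))]: print(nm,onplane(T,p,.132))
s=sensors.sense();R=cv2.Rodrigues(s["orientation"])[0];print(R,s["tcp_pos"])
E
```

```text
blue tri [ 0.4416 -0.0882  0.129 ] plane [ 0.4413 -0.0879  0.132 ]
red tri [ 0.3675 -0.3012  0.13  ] plane [ 0.368 -0.301  0.132]
cupB [0.3569 0.2861 0.012 ] cupR [ 0.6178 -0.1963  0.012 ]
padyel 193 [326.4 129. ]
padyel [ 0.6446 -0.0063] size [0.032  0.0814] ang 18.837871292089773
pad 498 [326.6 129.6]
pad [ 0.6439 -0.0066] size [0.0594 0.1106] ang 20.124788409007863
pad 80 [326.5 128.8]
pad [ 0.6445 -0.0064] size [0.0199 0.0306] ang 18.864039018396767
pad 40 [329.8 138.4]
pad [ 0.6182 -0.0158] size [0.0148 0.0189] ang 109.69541802991947
tray 986 [287.6 201.1]
tray [0.446  0.0968] size [0.0643 0.1303] ang 127.5974103345108
brush 703 [249.9 129.8]
brush [0.6292 0.1939] size [0.046  0.1139] ang 167.53295499072416
stripe 110 [249.4 128.5]
stripe [0.6308 0.1952] size [0.012  0.0677] ang 169.06713284763163
stripe 26 [255.3 139.7]
stripe [0.6063 0.1813] size [0.0078 0.0319] ang 1.7086686667575748
clip 102 [474.9 175. ]
clip [ 0.5239 -0.4117] size [0.034  0.0394] ang 96.12521099725728
clip 28 [471.5 186.1]
clip [ 0.493  -0.3984] size [0.0099 0.0247] ang 76.67440095186635
clipall 198 [474.4 178. ]
clipall [ 0.5163 -0.4083] size [0.0365 0.0591] ang 167.82322982583767
hole [ 0.5443 -0.41    0.003 ]
hole [ 0.4886 -0.3981  0.003 ]
pinkcap [ 0.4671 -0.2013  0.132 ]
purp1 [ 0.3384 -0.1368  0.132 ]
purp2 [ 0.2565 -0.2453  0.132 ]
yel [0.5326 0.4018 0.132 ]
[[-0.9381  0.3464 -0.0003]
 [ 0.3464  0.9381 -0.0006]
 [ 0.0001 -0.0007 -1.    ]] [0.2251 0.6095 0.2559]
```

```bash
cat > go.py <<'E'
import sys
from h import *
def go(x,y,z,ang=None):
    s=sensors.sense(); R=cv2.Rodrigues(s["orientation"])[0]; a=np.degrees(np.arctan2(R[1,1],R[0,1]))
    d=R.T@(np.array([x,y,z])-s["tcp_pos"])*1e3
    sp=0 if ang is None else (a-ang+90)%180-90
    print("t",round(s["time"],2),"yaw",round(a,1),"q7",round(s["qpos"][6],2),"d",d.round(1),"spin",round(sp,1))
go(*map(float,sys.argv[1:]))
E
python3 go.py .630 .1945 .2 78.5; python3 -c "
from plant import ctrl; print(ctrl.finger_overhang)"
```

```text
t 0.3 yaw 69.7 q7 -0.21 d [-523.6 -249.    56. ] spin -8.8
0.025
```

Careful with the scale: shifts go in shares of 30 cm and turns go in shares of 360 degrees. That gives: -288 mm is -0.96, -180 mm is -0.6, -8.8 degrees is -0.0244.

step_arm(
  motion=[
    {"hand": 1,"dx": -0.12,"dy": -0.0567,"dz": 0,"spin": -0.0028},
    {"hand": 1,"dx": -0.24,"dy": -0.1133,"dz": 0,"spin": -0.0056},
    {"hand": 1,"dx": -0.36,"dy": -0.17,"dz": 0,"spin": -0.0083},
    {"hand": 1,"dx": -0.48,"dy": -0.2267,"dz": 0,"spin": -0.0111},
    {"hand": 1,"dx": -0.6,"dy": -0.2833,"dz": 0,"spin": -0.0139},
    {"hand": 1,"dx": -0.72,"dy": -0.34,"dz": 0,"spin": -0.0167},
    {"hand": 1,"dx": -0.84,"dy": -0.3967,"dz": 0,"spin": -0.0194},
    {"hand": 1,"dx": -0.96,"dy": -0.4533,"dz": 0,"spin": -0.0244},
  ],
)

```text
time: 0.97
tcp_pos: [0.4493, 0.3808, 0.2565]
orientation: [0.312, 3.126, 0.0]
ft_force: [1.6, 0.9, -0.1]
opening: 0.0855
grasp_force: 0.0
```

```bash
python3 go.py .630 .1945 .1 78.5
```

```text
t 0.97 yaw 78.6 q7 0.49 d [-213.9 -146.9  156.5] spin 0.1
```

In the tool's units: -214 mm is -0.7133, -136 mm is -0.4533.

step_arm(
  motion=[
    {"hand": 1,"dx": -0.1133,"dy": -0.0767,"dz": 0,"spin": 0},
    {"hand": 1,"dx": -0.2267,"dy": -0.1533,"dz": 0,"spin": 0},
    {"hand": 1,"dx": -0.34,"dy": -0.23,"dz": 0,"spin": 0},
    {"hand": 1,"dx": -0.4533,"dy": -0.3067,"dz": 0.0167,"spin": 0},
    {"hand": 1,"dx": -0.5667,"dy": -0.3833,"dz": 0.0333,"spin": 0},
    {"hand": 1,"dx": -0.6667,"dy": -0.4567,"dz": 0.0833,"spin": 0},
    {"hand": 1,"dx": -0.7133,"dy": -0.49,"dz": 0.2,"spin": 0},
    {"hand": 1,"dx": -0.7133,"dy": -0.49,"dz": 0.3167,"spin": 0},
  ],
)

```text
time: 1.63
tcp_pos: [0.6343, 0.1889, 0.1617]
orientation: [0.327, 3.118, -0.003]
ft_force: [0.2, -1.0, -0.9]
opening: 0.0854
grasp_force: 0.0
```

```bash
python3 go.py .630 .1945 .044 78.5
```

```text
t 1.63 yaw 78.0 q7 0.89 d [  6.2   4.7 117.7] spin -0.5
```

In the tool's units: 80 mm is 0.2667, 60 mm is 0.2.

step_arm(
  motion=[
    {"hand": 1,"dx": 0,"dy": 0,"dz": 0.1,"spin": 0},
    {"hand": 1,"dx": 0,"dy": 0,"dz": 0.2,"spin": 0},
    {"hand": 1,"dx": 0,"dy": 0,"dz": 0.2667,"spin": 0},
    {"hand": 1,"dx": 0,"dy": 0,"dz": 0.2667,"spin": 0},
    {"hand": 1,"dx": 0,"dy": 0,"dz": 0.2667,"spin": 0},
    {"hand": 1,"dx": 0,"dy": 0,"dz": 0.2667,"spin": 0},
    {"hand": 1,"dx": 0,"dy": 0,"dz": 0.2667,"spin": 0},
    {"hand": 1,"dx": 0,"dy": 0,"dz": 0.2667,"spin": 0},
  ],
)

```text
time: 2.3
tcp_pos: [0.6302, 0.1963, 0.0836]
orientation: [0.314, 3.123, 0.002]
ft_force: [0.2, 0.3, -0.6]
opening: 0.0854
grasp_force: 0.0
```

```bash
python3 go.py .630 .1945 .044 78.5
```

```text
t 2.3 yaw 78.5 q7 0.86 d [-0.1 -1.9 39.6] spin 0.0
```

In the tool's units: 40 mm is 0.1333, 20 mm is 0.0667.

step_arm(
  motion=[
    {"hand": 1,"dx": 0,"dy": -0.0067,"dz": 0.0667,"spin": 0},
    {"hand": 1,"dx": 0,"dy": -0.0067,"dz": 0.1333,"spin": 0},
    {"hand": 1,"dx": 0,"dy": -0.0067,"dz": 0.1333,"spin": 0},
    {"hand": 0.8,"dx": 0,"dy": -0.0067,"dz": 0.1333,"spin": 0},
    {"hand": 0.6,"dx": 0,"dy": -0.0067,"dz": 0.1333,"spin": 0},
    {"hand": 0.4,"dx": 0,"dy": -0.0067,"dz": 0.1333,"spin": 0},
    {"hand": 0.3,"dx": 0,"dy": -0.0067,"dz": 0.1333,"spin": 0},
    {"hand": 0.3,"dx": 0,"dy": -0.0067,"dz": 0.1333,"spin": 0},
  ],
  force=40,
)

```text
time: 2.97
tcp_pos: [0.6298, 0.195, 0.0435]
orientation: [0.313, 3.123, 0.003]
ft_force: [0.4, 1.3, 6.9]
opening: 0.0454
grasp_force: 42.9
```

In the tool's units: -80 mm is -0.2667, -60 mm is -0.2.

step_arm(
  motion=[
    {"hand": 0.3,"dx": 0,"dy": 0,"dz": 0,"spin": 0},
    {"hand": 0.3,"dx": 0,"dy": 0,"dz": 0,"spin": 0},
    {"hand": 0.3,"dx": 0,"dy": 0,"dz": 0,"spin": 0},
    {"hand": 0.3,"dx": 0,"dy": 0,"dz": -0.05,"spin": 0},
    {"hand": 0.3,"dx": 0,"dy": 0,"dz": -0.1167,"spin": 0},
    {"hand": 0.3,"dx": 0,"dy": 0,"dz": -0.2,"spin": 0},
    {"hand": 0.3,"dx": 0,"dy": 0,"dz": -0.2667,"spin": 0},
    {"hand": 0.3,"dx": 0,"dy": 0,"dz": -0.2667,"spin": 0},
  ],
)

```text
time: 3.63
tcp_pos: [0.6313, 0.1947, 0.1271]
orientation: [0.314, 3.118, 0.005]
ft_force: [0.9, 1.8, -1.9]
opening: 0.045
grasp_force: 42.2
```

```bash
python3 go.py .446 .097 .1 37.6
```

```text
t 3.63 yaw 78.5 q7 0.88 d [ 162.3 -132.7   25.5] spin 40.9
```

In the tool's units: 162 mm is 0.54, 145 mm is 0.4833, 41 degrees is 0.1139.

step_arm(
  motion=[
    {"hand": 0.3,"dx": 0.0667,"dy": -0.0567,"dz": 0,"spin": 0.0139},
    {"hand": 0.3,"dx": 0.1533,"dy": -0.1267,"dz": 0,"spin": 0.0306},
    {"hand": 0.3,"dx": 0.24,"dy": -0.1967,"dz": 0,"spin": 0.0472},
    {"hand": 0.3,"dx": 0.3267,"dy": -0.2667,"dz": 0,"spin": 0.0639},
    {"hand": 0.3,"dx": 0.4133,"dy": -0.3367,"dz": 0,"spin": 0.0806},
    {"hand": 0.3,"dx": 0.4833,"dy": -0.3967,"dz": 0.0333,"spin": 0.0972},
    {"hand": 0.3,"dx": 0.54,"dy": -0.4433,"dz": 0.0833,"spin": 0.1139},
    {"hand": 0.3,"dx": 0.54,"dy": -0.4433,"dz": 0.0833,"spin": 0.1139},
  ],
)

```text
time: 4.3
tcp_pos: [0.4358, 0.0921, 0.0938]
orientation: [-1.395, -2.807, 0.012]
ft_force: [-1.9, -0.3, -1.1]
opening: 0.0452
grasp_force: 42.0
```

In the tool's units: 20 mm is 0.0667, 10 mm is 0.0333.

step_arm(
  motion=[
    {"hand": 0.3,"dx": 0,"dy": 0,"dz": 0,"spin": 0},
    {"hand": 0.3,"dx": 0,"dy": 0,"dz": 0,"spin": 0},
    {"hand": 0.3,"dx": 0,"dy": 0,"dz": 0,"spin": 0},
    {"hand": 0.3,"dx": 0,"dy": 0,"dz": 0,"spin": 0},
    {"hand": 0.3,"dx": 0,"dy": 0,"dz": 0.0333,"spin": 0},
    {"hand": 0.3,"dx": 0,"dy": 0,"dz": 0.0667,"spin": 0},
    {"hand": 0.3,"dx": 0,"dy": 0,"dz": 0.0667,"spin": 0},
    {"hand": 0.3,"dx": 0,"dy": 0,"dz": 0.0667,"spin": 0},
  ],
)

```text
time: 4.97
tcp_pos: [0.4421, 0.0955, 0.0751]
orientation: [-1.387, -2.816, 0.003]
ft_force: [0.5, -0.9, -1.3]
opening: 0.0452
grasp_force: 42.0
```

```bash
python3 go.py .446 .097 .048 37.6; python3 - <<'E'
from h import *
d=snap("top"); cv2.imwrite("pics/t1.png",cv2.resize(d["pixels"][140:260,230:350,::-1],(480,480),interpolation=3))
E
```

```text
t 4.97 yaw 37.5 q7 0.31 d [-1.2  4.1 27.1] spin -0.1
```

View pics/t1.png

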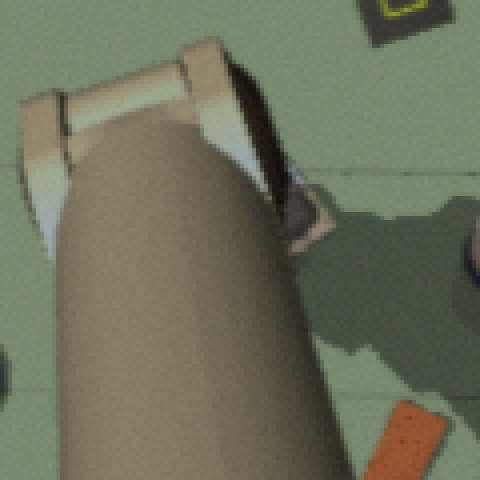

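The arm hides the tray; only the brush's end shows, at (310,220). The numbers agree, so I'll lower it, release and check afterwards.

In the tool's units: 28 mm is 0.0933, 27 mm is 0.09.

step_arm(
  motion=[
    {"hand": 0.3,"dx": -0.0033,"dy": 0.0133,"dz": 0.0167,"spin": 0},
    {"hand": 0.3,"dx": -0.0033,"dy": 0.0133,"dz": 0.05,"spin": 0},
    {"hand": 0.3,"dx": -0.0033,"dy": 0.0133,"dz": 0.08,"spin": 0},
    {"hand": 0.3,"dx": -0.0033,"dy": 0.0133,"dz": 0.0933,"spin": 0},
    {"hand": 0.3,"dx": -0.0033,"dy": 0.0133,"dz": 0.0933,"spin": 0},
    {"hand": 0.3,"dx": -0.0033,"dy": 0.0133,"dz": 0.0933,"spin": 0},
    {"hand": 0.75,"dx": -0.0033,"dy": 0.0133,"dz": 0.09,"spin": 0},
    {"hand": 0.75,"dx": -0.0033,"dy": 0.0133,"dz": 0.09,"spin": 0},
  ],
)

```text
time: 5.68
tcp_pos: [0.4472, 0.0974, 0.0497]
orientation: [1.389, 2.817, 0.001]
ft_force: [1.2, 0.3, -0.7]
opening: 0.064
grasp_force: 0.0
```

In the tool's units: -150 mm is -0.5, -135 mm is -0.45.

step_arm(
  motion=[
    {"hand": 0.75,"dx": 0,"dy": 0,"dz": 0,"spin": 0},
    {"hand": 0.75,"dx": 0,"dy": 0,"dz": 0,"spin": 0},
    {"hand": 0.75,"dx": 0,"dy": 0,"dz": -0.0667,"spin": 0},
    {"hand": 0.75,"dx": 0,"dy": 0,"dz": -0.1833,"spin": 0},
    {"hand": 0.75,"dx": 0,"dy": 0,"dz": -0.3167,"spin": 0},
    {"hand": 0.75,"dx": 0,"dy": 0,"dz": -0.45,"spin": 0},
    {"hand": 0.75,"dx": 0,"dy": 0,"dz": -0.5,"spin": 0},
    {"hand": 0.75,"dx": 0,"dy": 0,"dz": -0.5,"spin": 0},
  ],
)

```text
time: 6.35
tcp_pos: [0.45, 0.0981, 0.204]
orientation: [1.386, 2.811, 0.009]
ft_force: [0.4, -0.4, 0.2]
opening: 0.0643
grasp_force: 0.0
```

```bash
python3 go.py .4415 -.088 .2 37.6; python3 go.py .4415 -.088 .2 0
```

```text
t 6.35 yaw 37.5 q7 0.35 d [-142.4 -120.1    3.6] spin -0.1
t 6.35 yaw 37.5 q7 0.35 d [-142.4 -120.1    3.6] spin 37.5
```

In the tool's units: -142 mm is -0.4733, -120 mm is -0.4.

step_arm(
  motion=[
    {"hand": 0.75,"dx": -0.08,"dy": -0.0667,"dz": 0,"spin": 0},
    {"hand": 0.75,"dx": -0.1733,"dy": -0.1467,"dz": 0,"spin": 0},
    {"hand": 0.75,"dx": -0.2667,"dy": -0.2233,"dz": 0,"spin": 0},
    {"hand": 0.75,"dx": -0.36,"dy": -0.3033,"dz": 0,"spin": 0},
    {"hand": 0.75,"dx": -0.4333,"dy": -0.3667,"dz": 0,"spin": 0},
    {"hand": 0.75,"dx": -0.4733,"dy": -0.4,"dz": 0,"spin": 0},
    {"hand": 0.75,"dx": -0.4733,"dy": -0.4,"dz": 0,"spin": 0},
    {"hand": 0.75,"dx": -0.4733,"dy": -0.4,"dz": 0,"spin": 0},
  ],
)

```text
time: 7.02
tcp_pos: [0.4375, -0.0889, 0.1986]
orientation: [-1.392, -2.815, 0.001]
ft_force: [1.1, 0.5, -0.1]
opening: 0.0641
grasp_force: 0.0
```

```bash
python3 go.py .4415 -.088 .135 37.6; python3 - <<'E'
from h import *
d=snap("top"); cv2.imwrite("pics/t2.png",cv2.resize(d["pixels"][90:260,200:500,::-1],(750,425),interpolation=3))
def rect(T,nm,r,z):
    q=np.array([onplane(T,p,z)[:2] for p in cv2.boxPoints(r)]); e=[q[1]-q[0],q[2]-q[1]]
    L=[np.linalg.norm(v) for v in e]; v=e[int(np.argmax(L))]
    print(nm,q.mean(0),np.sort(L),np.degrees(np.arctan2(v[1],v[0]))%180)
for o in blobs(d,(0,0,0),(40,60,80),(265,175,312,230),25)[:3]: print(o[0],o[1]); rect(d,"stripe",o[3],.047)
E
```

```text
t 7.02 yaw 37.4 q7 0.79 d [-1.7  3.8 63.5] spin -0.2
119 [286.8 199.5]
stripe [0.4455968  0.09316816] [0.01236868 0.06664472] 127.21638896191331
114 [293.6 203.3]
stripe [0.43515555 0.07740424] [0.03425114 0.11329945] 142.83054063299744
```

View pics/t2.png

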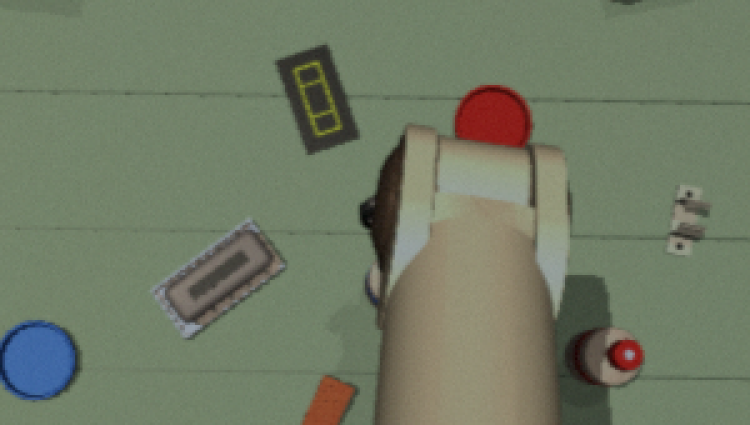

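The brush lies in the tray at (220,278), about 4 mm off centre and aligned. Next, the blue bottle.

In the tool's units: 63 mm is 0.21, 40 mm is 0.1333.

step_arm(
  motion=[
    {"hand": 0.75,"dx": -0.0067,"dy": 0.0133,"dz": 0.0167,"spin": 0},
    {"hand": 0.75,"dx": -0.0067,"dy": 0.0133,"dz": 0.0667,"spin": 0},
    {"hand": 0.75,"dx": -0.0067,"dy": 0.0133,"dz": 0.1333,"spin": 0},
    {"hand": 0.75,"dx": -0.0067,"dy": 0.0133,"dz": 0.21,"spin": 0},
    {"hand": 0.75,"dx": -0.0067,"dy": 0.0133,"dz": 0.21,"spin": 0},
    {"hand": 0.75,"dx": -0.0067,"dy": 0.0133,"dz": 0.21,"spin": 0},
    {"hand": 0.6,"dx": -0.0067,"dy": 0.0133,"dz": 0.21,"spin": 0},
    {"hand": 0.5,"dx": -0.0067,"dy": 0.0133,"dz": 0.21,"spin": 0},
  ],
  force=30,
)

```text
time: 7.73
tcp_pos: [0.4437, -0.0872, 0.1373]
orientation: [1.387, 2.817, 0.001]
ft_force: [0.2, -0.8, -0.3]
opening: 0.0431
grasp_force: 0.0
```

In the tool's units: -30 mm is -0.1, -10 mm is -0.0333.

step_arm(
  motion=[
    {"hand": 0.42,"dx": 0,"dy": 0,"dz": 0,"spin": 0},
    {"hand": 0.36,"dx": 0,"dy": 0,"dz": 0,"spin": 0},
    {"hand": 0.3,"dx": 0,"dy": 0,"dz": 0,"spin": 0},
    {"hand": 0.2,"dx": 0,"dy": 0,"dz": 0,"spin": 0},
    {"hand": 0.1,"dx": 0,"dy": 0,"dz": 0,"spin": 0},
    {"hand": 0.1,"dx": 0,"dy": 0,"dz": 0,"spin": 0},
    {"hand": 0.1,"dx": 0,"dy": 0,"dz": -0.0333,"spin": 0},
    {"hand": 0.1,"dx": 0,"dy": 0,"dz": -0.1,"spin": 0},
  ],
)

```text
time: 8.4
tcp_pos: [0.4404, -0.0873, 0.1651]
orientation: [-1.387, -2.813, 0.003]
ft_force: [0.6, 0.2, -1.4]
opening: 0.0271
grasp_force: 29.7
```

```bash
python3 go.py .357 .286 .22 37.4
```

```text
t 8.4 yaw 37.5 q7 0.79 d [347.1 161.  -54.2] spin 0.1
```

In the tool's units: 224 mm is 0.7467, 192 mm is 0.64.

step_arm(
  motion=[
    {"hand": 0.1,"dx": 0.0333,"dy": 0.0167,"dz": -0.0833,"spin": 0},
    {"hand": 0.1,"dx": 0.1133,"dy": 0.0533,"dz": -0.15,"spin": 0},
    {"hand": 0.1,"dx": 0.2133,"dy": 0.1,"dz": -0.18,"spin": 0},
    {"hand": 0.1,"dx": 0.32,"dy": 0.15,"dz": -0.18,"spin": 0},
    {"hand": 0.1,"dx": 0.4267,"dy": 0.2,"dz": -0.18,"spin": 0},
    {"hand": 0.1,"dx": 0.5333,"dy": 0.25,"dz": -0.18,"spin": 0},
    {"hand": 0.1,"dx": 0.64,"dy": 0.3,"dz": -0.18,"spin": 0},
    {"hand": 0.1,"dx": 0.7467,"dy": 0.3467,"dz": -0.18,"spin": 0},
  ],
)

```text
time: 9.07
tcp_pos: [0.3878, 0.1547, 0.2209]
orientation: [1.389, 2.817, -0.0]
ft_force: [0.9, -0.5, -0.3]
opening: 0.0274
grasp_force: 29.7
```

In the tool's units: 123 mm is 0.41, 117 mm is 0.39.

step_arm(
  motion=[
    {"hand": 0.1,"dx": 0.1,"dy": 0.0467,"dz": 0,"spin": 0},
    {"hand": 0.1,"dx": 0.1933,"dy": 0.09,"dz": 0,"spin": 0},
    {"hand": 0.1,"dx": 0.28,"dy": 0.13,"dz": 0,"spin": 0},
    {"hand": 0.1,"dx": 0.3467,"dy": 0.16,"dz": 0,"spin": 0},
    {"hand": 0.1,"dx": 0.39,"dy": 0.18,"dz": 0,"spin": 0},
    {"hand": 0.1,"dx": 0.41,"dy": 0.19,"dz": 0,"spin": 0},
    {"hand": 0.1,"dx": 0.41,"dy": 0.19,"dz": 0,"spin": 0},
    {"hand": 0.1,"dx": 0.41,"dy": 0.19,"dz": 0,"spin": 0},
  ],
)

```text
time: 9.73
tcp_pos: [0.359, 0.2848, 0.2203]
orientation: [1.389, 2.818, -0.002]
ft_force: [0.3, -1.0, -0.5]
opening: 0.0269
grasp_force: 29.7
```

```bash
python3 go.py .357 .286 .141 37.4
```

```text
t 9.73 yaw 37.5 q7 -0.15 d [ 2.2 -0.8 79.3] spin 0.1
```

In the tool's units: 78 mm is 0.26, 72 mm is 0.24.

step_arm(
  motion=[
    {"hand": 0.1,"dx": 0.0033,"dy": -0.0033,"dz": 0.0667,"spin": 0},
    {"hand": 0.1,"dx": 0.0033,"dy": -0.0033,"dz": 0.15,"spin": 0},
    {"hand": 0.1,"dx": 0.0033,"dy": -0.0033,"dz": 0.2067,"spin": 0},
    {"hand": 0.1,"dx": 0.0033,"dy": -0.0033,"dz": 0.24,"spin": 0},
    {"hand": 0.1,"dx": 0.0033,"dy": -0.0033,"dz": 0.26,"spin": 0},
    {"hand": 0.1,"dx": 0.0033,"dy": -0.0033,"dz": 0.26,"spin": 0},
    {"hand": 0.1,"dx": 0.0033,"dy": -0.0033,"dz": 0.26,"spin": 0},
    {"hand": 0.1,"dx": 0.0033,"dy": -0.0033,"dz": 0.26,"spin": 0},
  ],
)

```text
time: 10.4
tcp_pos: [0.358, 0.2859, 0.143]
orientation: [1.389, 2.817, 0.001]
ft_force: [0.9, 0.6, -1.2]
opening: 0.0267
grasp_force: 29.9
```

```bash
python3 go.py .357 .286 .140 37.4; python3 -c "
from h import *; s=sensors.sense(); print(s['ft_force'])"
```

```text
t 10.4 yaw 37.5 q7 -0.21 d [ 0.7 -0.8  3. ] spin 0.1
[ 0.91823561  0.60681626 -1.15486309]
```

Lower 3 mm more, then release gently and lift.

In the tool's units: 3 mm is 0.01, 2 mm is 0.0067.

step_arm(
  motion=[
    {"hand": 0.1,"dx": 0,"dy": 0,"dz": 0.0067,"spin": 0},
    {"hand": 0.1,"dx": 0,"dy": 0,"dz": 0.01,"spin": 0},
    {"hand": 0.1,"dx": 0,"dy": 0,"dz": 0.01,"spin": 0},
    {"hand": 0.1,"dx": 0,"dy": 0,"dz": 0.01,"spin": 0},
    {"hand": 0.4,"dx": 0,"dy": 0,"dz": 0.01,"spin": 0},
    {"hand": 0.6,"dx": 0,"dy": 0,"dz": 0.01,"spin": 0},
    {"hand": 0.75,"dx": 0,"dy": 0,"dz": 0.01,"spin": 0},
    {"hand": 0.75,"dx": 0,"dy": 0,"dz": 0.01,"spin": 0},
  ],
)

```text
time: 11.07
tcp_pos: [0.3575, 0.2859, 0.1393]
orientation: [-1.389, -2.818, -0.0]
ft_force: [-0.2, 0.0, 0.7]
opening: 0.0639
grasp_force: 0.0
```

In the tool's units: -90 mm is -0.3, -80 mm is -0.2667.

step_arm(
  motion=[
    {"hand": 0.75,"dx": 0,"dy": 0,"dz": 0,"spin": 0},
    {"hand": 0.75,"dx": 0,"dy": 0,"dz": -0.0167,"spin": 0},
    {"hand": 0.75,"dx": 0,"dy": 0,"dz": -0.0833,"spin": 0},
    {"hand": 0.75,"dx": 0,"dy": 0,"dz": -0.2,"spin": 0},
    {"hand": 0.75,"dx": 0,"dy": 0,"dz": -0.2667,"spin": 0},
    {"hand": 0.75,"dx": 0,"dy": 0,"dz": -0.3,"spin": 0},
    {"hand": 0.75,"dx": 0,"dy": 0,"dz": -0.3,"spin": 0},
    {"hand": 0.75,"dx": 0,"dy": 0,"dz": -0.3,"spin": 0},
  ],
)

```text
time: 11.73
tcp_pos: [0.3575, 0.2857, 0.2291]
orientation: [1.389, 2.817, 0.0]
ft_force: [1.0, -0.5, -0.5]
opening: 0.0636
grasp_force: 0.0
```

```bash
python3 go.py .368 -.301 .225 -12
```

```text
t 11.73 yaw 37.5 q7 -0.15 d [-471.8 -349.     4.1] spin 49.5
```

In the tool's units: -289 mm is -0.9633, -259 mm is -0.8633, 28 degrees is 0.0778.

step_arm(
  motion=[
    {"hand": 0.75,"dx": -0.1233,"dy": -0.04,"dz": 0,"spin": 0.0083},
    {"hand": 0.75,"dx": -0.2467,"dy": -0.08,"dz": 0,"spin": 0.0194},
    {"hand": 0.75,"dx": -0.37,"dy": -0.12,"dz": 0,"spin": 0.0306},
    {"hand": 0.75,"dx": -0.4933,"dy": -0.16,"dz": 0,"spin": 0.0417},
    {"hand": 0.75,"dx": -0.6167,"dy": -0.2,"dz": 0,"spin": 0.0528},
    {"hand": 0.75,"dx": -0.74,"dy": -0.24,"dz": 0,"spin": 0.0611},
    {"hand": 0.75,"dx": -0.8633,"dy": -0.28,"dz": 0,"spin": 0.0694},
    {"hand": 0.75,"dx": -0.9633,"dy": -0.31,"dz": 0,"spin": 0.0778},
  ],
)

```text
time: 12.4
tcp_pos: [0.4589, -0.0033, 0.2274]
orientation: [-2.034, -2.392, 0.005]
ft_force: [0.2, 0.5, -0.2]
opening: 0.064
grasp_force: 0.0
```

```bash
python3 go.py .368 -.301 .225 -12
```

```text
t 12.4 yaw 9.3 q7 0.1 d [-279.2 -137.6    3. ] spin 21.3
```

In the tool's units: -279 mm is -0.93, -137 mm is -0.4567, 21 degrees is 0.0583.

step_arm(
  motion=[
    {"hand": 0.75,"dx": -0.1233,"dy": -0.06,"dz": 0,"spin": 0.0083},
    {"hand": 0.75,"dx": -0.2467,"dy": -0.12,"dz": 0,"spin": 0.0167},
    {"hand": 0.75,"dx": -0.37,"dy": -0.18,"dz": 0,"spin": 0.025},
    {"hand": 0.75,"dx": -0.4933,"dy": -0.24,"dz": 0,"spin": 0.0333},
    {"hand": 0.75,"dx": -0.6167,"dy": -0.3033,"dz": 0,"spin": 0.0417},
    {"hand": 0.75,"dx": -0.74,"dy": -0.3633,"dz": 0,"spin": 0.05},
    {"hand": 0.75,"dx": -0.8633,"dy": -0.4233,"dz": 0,"spin": 0.0583},
    {"hand": 0.75,"dx": -0.93,"dy": -0.4567,"dz": 0,"spin": 0.0583},
  ],
)

```text
time: 13.07
tcp_pos: [0.3675, -0.3019, 0.2276]
orientation: [-2.439, -1.978, 0.005]
ft_force: [1.2, -0.2, -0.2]
opening: 0.064
grasp_force: 0.0
```

In the tool's units: 35 mm is 0.1167, 25 mm is 0.0833.

step_arm(
  motion=[
    {"hand": 0.75,"dx": 0,"dy": 0,"dz": 0,"spin": 0},
    {"hand": 0.75,"dx": 0,"dy": 0,"dz": 0,"spin": 0},
    {"hand": 0.75,"dx": 0,"dy": 0,"dz": 0.0333,"spin": 0},
    {"hand": 0.75,"dx": 0,"dy": 0,"dz": 0.0833,"spin": 0},
    {"hand": 0.75,"dx": 0,"dy": 0,"dz": 0.1167,"spin": 0},
    {"hand": 0.75,"dx": 0,"dy": 0,"dz": 0.1167,"spin": 0},
    {"hand": 0.75,"dx": 0,"dy": 0,"dz": 0.1167,"spin": 0},
    {"hand": 0.75,"dx": 0,"dy": 0,"dz": 0.1167,"spin": 0},
  ],
)

```text
time: 13.73
tcp_pos: [0.3712, -0.2972, 0.1942]
orientation: [-2.431, -1.99, 0.0]
ft_force: [0.4, 0.0, 0.1]
opening: 0.0641
grasp_force: 0.0
```

```bash
python3 go.py .368 -.301 .135 -12; python3 - <<'E'
from h import *
d=snap("top")
for o in blobs(d,(100,120,60),(118,255,255),(180,205,245,265))[:3]: print(o[:3])
S=snap("side"); cv2.imwrite("pics/s1.png",S["pixels"][:,:,::-1])
E
```

```text
t 13.73 yaw -11.4 q7 0.5 d [-4.4 -2.4 59.2] spin 0.6
(np.int32(261), array([219.3, 233.5]), array([204, 218,  26,  32], dtype=int32))
(np.int32(92), array([200.3, 233.1]), array([195, 228,  12,  11], dtype=int32))
```

View pics/s1.png

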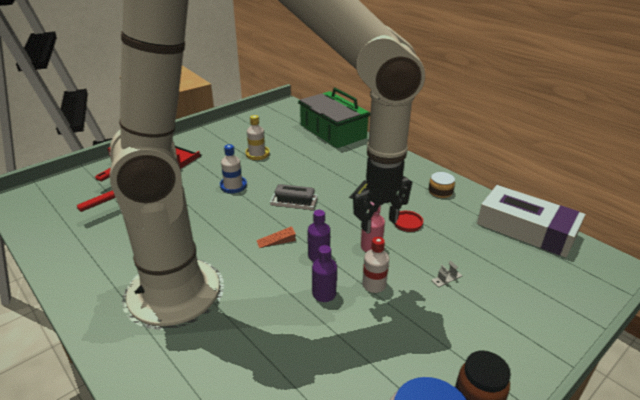

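Blue stands upright in its cup at (232,168) in the side view. The brush is in its tray at (295,195), and the gripper is above the red bottle (377,244). I'll check by numbers.

```bash
python3 - <<'E'
from h import *
S,T=snap("side"),snap("top")
s=sensors.sense()
for p in (s["tcp_pos"],s["tcp_pos"]-[0,0,.025]):
    print([cv2.projectPoints(p,d["rvec"],d["tvec"],K(d),None)[0].ravel().round(1) for d in (S,T)])
print("bluecap",onplane(T,(200.3,233.1),.136))
E
```

```text
[array([379.8, 219.7]), array([457.5, 229.5])]
[array([378.9, 228.8]), array([454. , 229.8])]
bluecap [0.35598367 0.28561462 0.136     ]
```

In the tool's units: 58 mm is 0.1933, 40 mm is 0.1333.

step_arm(
  motion=[
    {"hand": 0.75,"dx": -0.0133,"dy": -0.0067,"dz": 0.0167,"spin": 0},
    {"hand": 0.75,"dx": -0.0133,"dy": -0.0067,"dz": 0.0667,"spin": 0},
    {"hand": 0.75,"dx": -0.0133,"dy": -0.0067,"dz": 0.1333,"spin": 0},
    {"hand": 0.75,"dx": -0.0133,"dy": -0.0067,"dz": 0.1933,"spin": 0},
    {"hand": 0.75,"dx": -0.0133,"dy": -0.0067,"dz": 0.1933,"spin": 0},
    {"hand": 0.75,"dx": -0.0133,"dy": -0.0067,"dz": 0.1933,"spin": 0},
    {"hand": 0.6,"dx": -0.0133,"dy": -0.0067,"dz": 0.1933,"spin": 0},
    {"hand": 0.5,"dx": -0.0133,"dy": -0.0067,"dz": 0.1933,"spin": 0},
  ],
)

```text
time: 14.6
tcp_pos: [0.3688, -0.302, 0.1374]
orientation: [2.431, 1.987, 0.001]
ft_force: [-0.3, -0.1, -0.4]
opening: 0.043
grasp_force: 0.0
```

```bash
python3 go.py .368 -.301 .135 -12
```

```text
t 14.6 yaw -11.5 q7 0.54 d [ 0.8 -1.   2.4] spin 0.5
```

In the tool's units: -30 mm is -0.1, -10 mm is -0.0333.

step_arm(
  motion=[
    {"hand": 0.42,"dx": 0,"dy": 0,"dz": 0,"spin": 0},
    {"hand": 0.36,"dx": 0,"dy": 0,"dz": 0,"spin": 0},
    {"hand": 0.3,"dx": 0,"dy": 0,"dz": 0,"spin": 0},
    {"hand": 0.2,"dx": 0,"dy": 0,"dz": 0,"spin": 0},
    {"hand": 0.1,"dx": 0,"dy": 0,"dz": 0,"spin": 0},
    {"hand": 0.1,"dx": 0,"dy": 0,"dz": 0,"spin": 0},
    {"hand": 0.1,"dx": 0,"dy": 0,"dz": -0.0333,"spin": 0},
    {"hand": 0.1,"dx": 0,"dy": 0,"dz": -0.1,"spin": 0},
  ],
)

```text
time: 15.27
tcp_pos: [0.3664, -0.3, 0.165]
orientation: [-2.428, -1.985, 0.003]
ft_force: [0.2, 0.1, -1.1]
opening: 0.0271
grasp_force: 29.7
```

In the tool's units: -135 mm is -0.45, -130 mm is -0.4333.

step_arm(
  motion=[
    {"hand": 0.1,"dx": 0,"dy": 0,"dz": -0.0667,"spin": 0},
    {"hand": 0.1,"dx": 0,"dy": 0,"dz": -0.1667,"spin": 0},
    {"hand": 0.1,"dx": 0,"dy": 0,"dz": -0.2667,"spin": 0},
    {"hand": 0.1,"dx": 0,"dy": 0,"dz": -0.3667,"spin": 0},
    {"hand": 0.1,"dx": 0,"dy": 0,"dz": -0.4333,"spin": 0},
    {"hand": 0.1,"dx": 0,"dy": 0,"dz": -0.45,"spin": 0},
    {"hand": 0.1,"dx": 0,"dy": 0,"dz": -0.45,"spin": 0},
    {"hand": 0.1,"dx": 0,"dy": 0,"dz": -0.45,"spin": 0},
  ],
)

```text
time: 15.93
tcp_pos: [0.3676, -0.3008, 0.3006]
orientation: [-2.431, -1.988, 0.0]
ft_force: [0.9, -0.2, -0.8]
opening: 0.0272
grasp_force: 29.7
```

```bash
python3 go.py .618 -.196 .3 -12
```

```text
t 15.93 yaw -11.5 q7 0.46 d [152.5 224.6   0.5] spin 0.5
```

In the tool's units: 224 mm is 0.7467, 152 mm is 0.5067.

step_arm(
  motion=[
    {"hand": 0.1,"dx": 0.05,"dy": 0.0733,"dz": 0,"spin": 0},
    {"hand": 0.1,"dx": 0.12,"dy": 0.1767,"dz": 0,"spin": 0},
    {"hand": 0.1,"dx": 0.1933,"dy": 0.2833,"dz": 0,"spin": 0},
    {"hand": 0.1,"dx": 0.2667,"dy": 0.3933,"dz": 0,"spin": 0},
    {"hand": 0.1,"dx": 0.34,"dy": 0.5,"dz": 0,"spin": 0},
    {"hand": 0.1,"dx": 0.4067,"dy": 0.6,"dz": 0,"spin": 0},
    {"hand": 0.1,"dx": 0.4667,"dy": 0.6867,"dz": 0,"spin": 0},
    {"hand": 0.1,"dx": 0.5067,"dy": 0.7467,"dz": 0,"spin": 0},
  ],
)

```text
time: 16.6
tcp_pos: [0.6196, -0.1936, 0.2979]
orientation: [-2.426, -1.99, 0.002]
ft_force: [0.1, 1.2, -0.1]
opening: 0.0271
grasp_force: 29.8
```

In the tool's units: 125 mm is 0.4167, 110 mm is 0.3667.

step_arm(
  motion=[
    {"hand": 0.1,"dx": 0,"dy": 0,"dz": 0,"spin": 0},
    {"hand": 0.1,"dx": 0,"dy": 0,"dz": 0.0833,"spin": 0},
    {"hand": 0.1,"dx": 0,"dy": 0,"dz": 0.1833,"spin": 0},
    {"hand": 0.1,"dx": 0,"dy": 0,"dz": 0.2833,"spin": 0},
    {"hand": 0.1,"dx": 0,"dy": 0,"dz": 0.3667,"spin": 0},
    {"hand": 0.1,"dx": 0,"dy": 0,"dz": 0.4167,"spin": 0},
    {"hand": 0.1,"dx": 0,"dy": 0,"dz": 0.4167,"spin": 0},
    {"hand": 0.1,"dx": 0,"dy": 0,"dz": 0.4167,"spin": 0},
  ],
)

```text
time: 17.27
tcp_pos: [0.6158, -0.1968, 0.1739]
orientation: [-2.43, -1.985, 0.005]
ft_force: [0.6, 0.3, -0.8]
opening: 0.0275
grasp_force: 29.8
```

```bash
python3 go.py .618 -.196 .141 -12
```

```text
t 17.27 yaw -11.5 q7 0.14 d [ 1.3  2.2 32.8] spin 0.5
```

In the tool's units: 32 mm is 0.1067, 28 mm is 0.0933.

step_arm(
  motion=[
    {"hand": 0.1,"dx": 0.0033,"dy": 0.0033,"dz": 0.04,"spin": 0},
    {"hand": 0.1,"dx": 0.0033,"dy": 0.0033,"dz": 0.0733,"spin": 0},
    {"hand": 0.1,"dx": 0.0033,"dy": 0.0033,"dz": 0.0933,"spin": 0},
    {"hand": 0.1,"dx": 0.0033,"dy": 0.0033,"dz": 0.1067,"spin": 0},
    {"hand": 0.1,"dx": 0.0033,"dy": 0.0033,"dz": 0.1067,"spin": 0},
    {"hand": 0.1,"dx": 0.0033,"dy": 0.0033,"dz": 0.1067,"spin": 0},
    {"hand": 0.1,"dx": 0.0033,"dy": 0.0033,"dz": 0.1067,"spin": 0},
    {"hand": 0.1,"dx": 0.0033,"dy": 0.0033,"dz": 0.1067,"spin": 0},
  ],
)

```text
time: 17.93
tcp_pos: [0.6195, -0.1962, 0.1449]
orientation: [2.432, 1.988, 0.001]
ft_force: [0.2, -0.6, -0.4]
opening: 0.0271
grasp_force: 29.8
```

```bash
python3 go.py .618 -.196 .140 -12
```

```text
t 17.93 yaw -11.5 q7 0.14 d [-0.1 -1.5  4.9] spin 0.5
```

In the tool's units: 5 mm is 0.0167, 4 mm is 0.0133.

step_arm(
  motion=[
    {"hand": 0.1,"dx": 0,"dy": 0,"dz": 0.0067,"spin": 0},
    {"hand": 0.1,"dx": 0,"dy": 0,"dz": 0.0133,"spin": 0},
    {"hand": 0.1,"dx": 0,"dy": 0,"dz": 0.0167,"spin": 0},
    {"hand": 0.1,"dx": 0,"dy": 0,"dz": 0.0167,"spin": 0},
    {"hand": 0.1,"dx": 0,"dy": 0,"dz": 0.0167,"spin": 0},
    {"hand": 0.4,"dx": 0,"dy": 0,"dz": 0.0167,"spin": 0},
    {"hand": 0.6,"dx": 0,"dy": 0,"dz": 0.0167,"spin": 0},
    {"hand": 0.75,"dx": 0,"dy": 0,"dz": 0.0167,"spin": 0},
  ],
)

```text
time: 18.6
tcp_pos: [0.6189, -0.196, 0.1391]
orientation: [-2.432, -1.988, 0.0]
ft_force: [-0.2, 0.7, -0.2]
opening: 0.0574
grasp_force: 0.0
```

In the tool's units: -75 mm is -0.25, -55 mm is -0.1833.

step_arm(
  motion=[
    {"hand": 0.75,"dx": 0,"dy": 0,"dz": 0,"spin": 0},
    {"hand": 0.75,"dx": 0,"dy": 0,"dz": -0.0167,"spin": 0},
    {"hand": 0.75,"dx": 0,"dy": 0,"dz": -0.0833,"spin": 0},
    {"hand": 0.75,"dx": 0,"dy": 0,"dz": -0.1833,"spin": 0},
    {"hand": 0.75,"dx": 0,"dy": 0,"dz": -0.25,"spin": 0},
    {"hand": 0.75,"dx": 0,"dy": 0,"dz": -0.25,"spin": 0},
    {"hand": 0.75,"dx": 0,"dy": 0,"dz": -0.25,"spin": 0},
    {"hand": 0.75,"dx": 0,"dy": 0,"dz": -0.25,"spin": 0},
  ],
)

```text
time: 19.27
tcp_pos: [0.6186, -0.1959, 0.2139]
orientation: [-2.432, -1.988, 0.001]
ft_force: [-0.7, -0.4, 0.4]
opening: 0.0637
grasp_force: 0.0
```

```bash
python3 go.py .5165 -.404 .21 -12
```

```text
t 19.27 yaw -11.5 q7 0.13 d [-224.3  -58.7    3.9] spin 0.5
```

In the tool's units: -224 mm is -0.7467, -220 mm is -0.7333, 0.5 degrees is 0.0014.

step_arm(
  motion=[
    {"hand": 0.8,"dx": -0.1,"dy": -0.0267,"dz": 0,"spin": 0.0014},
    {"hand": 0.8,"dx": -0.2167,"dy": -0.0567,"dz": 0,"spin": 0.0014},
    {"hand": 0.8,"dx": -0.3333,"dy": -0.0867,"dz": 0,"spin": 0.0014},
    {"hand": 0.8,"dx": -0.4667,"dy": -0.1233,"dz": 0.0333,"spin": 0.0014},
    {"hand": 0.8,"dx": -0.5833,"dy": -0.1533,"dz": 0.1,"spin": 0.0014},
    {"hand": 0.8,"dx": -0.6833,"dy": -0.18,"dz": 0.2,"spin": 0.0014},
    {"hand": 0.8,"dx": -0.7333,"dy": -0.1933,"dz": 0.3,"spin": 0.0014},
    {"hand": 0.8,"dx": -0.7467,"dy": -0.1967,"dz": 0.3467,"spin": 0.0014},
  ],
)

```text
time: 19.93
tcp_pos: [0.5102, -0.4068, 0.1048]
orientation: [-2.442, -1.965, 0.008]
ft_force: [-2.1, 0.2, -1.3]
opening: 0.0683
grasp_force: 0.0
```

In the tool's units: 30 mm is 0.1, 20 mm is 0.0667.

step_arm(
  motion=[
    {"hand": 0.8,"dx": 0,"dy": 0,"dz": 0.0333,"spin": 0},
    {"hand": 0.8,"dx": 0,"dy": 0,"dz": 0.0667,"spin": 0},
    {"hand": 0.8,"dx": 0,"dy": 0,"dz": 0.1,"spin": 0},
    {"hand": 0.8,"dx": 0,"dy": 0,"dz": 0.1,"spin": 0},
    {"hand": 0.8,"dx": 0,"dy": 0,"dz": 0.1,"spin": 0},
    {"hand": 0.8,"dx": 0,"dy": 0,"dz": 0.1,"spin": 0},
    {"hand": 0.8,"dx": 0,"dy": 0,"dz": 0.1,"spin": 0},
    {"hand": 0.8,"dx": 0,"dy": 0,"dz": 0.1,"spin": 0},
  ],
)

```text
time: 20.6
tcp_pos: [0.5175, -0.4041, 0.0815]
orientation: [2.439, 1.977, 0.001]
ft_force: [-0.6, -0.1, -0.1]
opening: 0.0684
grasp_force: 0.0
```

```bash
python3 go.py .5165 -.404 .032 -12; python3 - <<'E'
from h import *
d=snap("top")
for o in blobs(d,(0,130,60),(6,255,255),(375,110,440,165))[:3]: print(o[:3])
S=snap("side"); cv2.imwrite("pics/s2.png",cv2.resize(S["pixels"][170:310,330:510,::-1],(720,560),interpolation=3))
E
```

```text
t 20.6 yaw -11.9 q7 0.53 d [-0.1 -1.1 49.5] spin 0.1
(np.int32(275), array([393.8, 143.1]), array([382, 125,  31,  30], dtype=int32))
(np.int32(100), array([405.8, 126.4]), array([400, 121,  12,  12], dtype=int32))
```

View pics/s2.png

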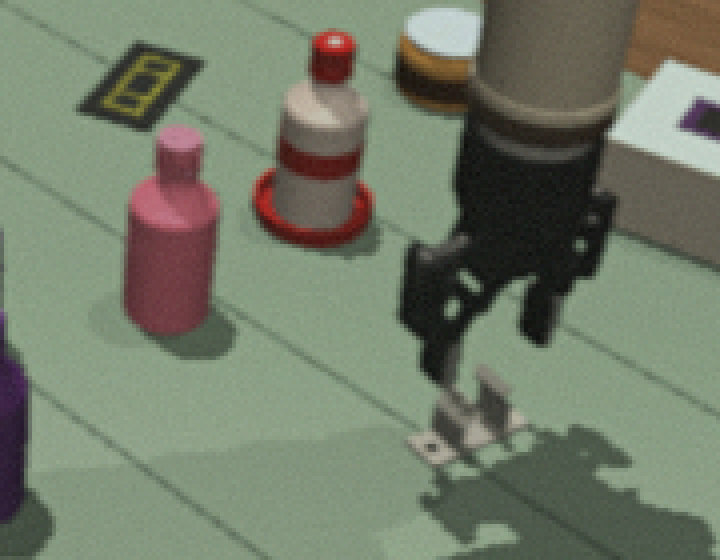

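The red bottle stands upright in its cup at (320,160), and the clip at (470,420) is below the fingers. I'll cross-check the clip from this view before going down.

```bash
python3 - <<'E'
from h import *
S,T=snap("side"),snap("top")
print("redcap",onplane(T,(405.8,126.4),.136))
for c in [(432,447),(517,422)]: print("hole S",onplane(S,(c[0]/4+330-.4,c[1]/4+170-.4),.003))
q=S["pixels"][250:295,425:475]
h=cv2.cvtColor(q,cv2.COLOR_RGB2HSV); m=cv2.inRange(h,(0,0,110),(33,70,255))
n,l,st,ce=cv2.connectedComponentsWithStats(m)
for i in range(1,n):
    if st[i,4]>8: print(st[i],ce[i]+[425,250])
for x in ((.5443,-.41,.003),(.4886,-.398,.003),(.5165,-.404,.024),(.5165,-.404,.042)): print(cv2.projectPoints(np.array(x),S["rvec"],S["tvec"],K(S),None)[0].ravel()*4-[1320,680])
cv2.imwrite("pics/s3.png",cv2.resize(q[:,:,::-1],(750,675),interpolation=cv2.INTER_CUBIC)[:600])
E
```

```text
redcap [ 0.61848564 -0.19583919  0.136     ]
hole S [ 0.4934575  -0.39480221  0.003     ]
hole S [ 0.55046026 -0.41583398  0.003     ]
[24 12  8  6 19] [452.36842105 264.52631579]
[15 18 14 14 66] [446.5        275.75757576]
[32 23  4  5 15] [458.13333333 275.06666667]
[ 7 28 12  8 56] [437.80357143 281.67857143]
[501.48163325 420.02659434]
[429.75904418 451.97007716]
[471.48172902 410.32794962]
[476.25580519 388.07230514]
```

View pics/s3.png

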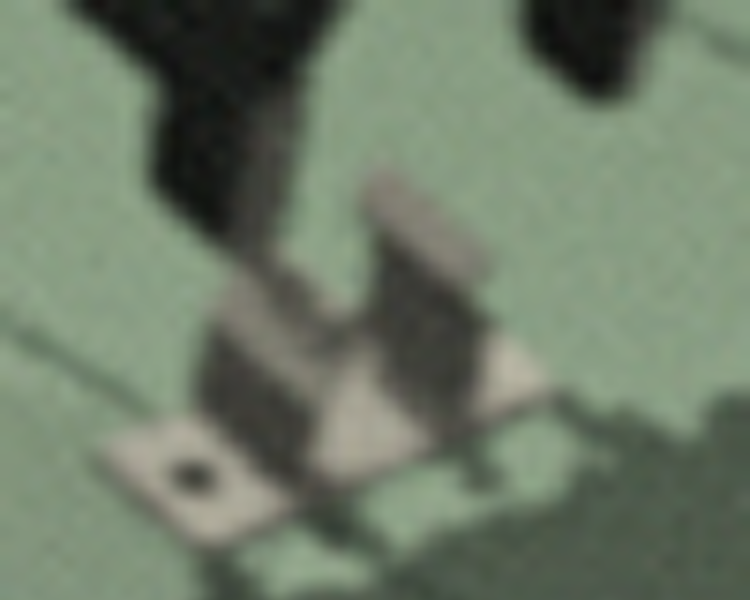

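```bash
python3 - <<'E'
from h import *
S,T=snap("side"),snap("top")
f=lambda c:(c[0]/15+425-.5,c[1]/15+250-.5)
P=[onplane(S,f(c),.003)[:2] for c in [(100,450),(210,550),(555,390),(327,420),(192,475)]]
print(np.round(P,4)); e=P[2]-P[1]; print(np.degrees(np.arctan2(e[1],e[0])),np.linalg.norm(e))
# sanity of side calibration: red cap centre & yellow pad outline seen in both views
for d,b in ((T,(308,105,345,155)),(S,(345,175,385,205))):
    o=blobs(d,(22,100,80),(36,255,255),b)[0]; print("pad",onplane(d,o[3][0],.002))
E
```

```text
[[ 0.4869 -0.3806]
 [ 0.4818 -0.4063]
 [ 0.5542 -0.421 ]
 [ 0.5203 -0.4006]
 [ 0.4934 -0.3939]]
-11.470895345175506 0.07386062195687336
pad [ 0.64452216 -0.00637494  0.002     ]
pad [ 0.64759362 -0.00299363  0.002     ]
```

The side view, corrected by its 3 mm bias (taken from the pad), puts the clip at (0.517, -0.404). That agrees with the top view.

In the tool's units: 51 mm is 0.17, 47 mm is 0.1567.

step_arm(
  motion=[
    {"hand": 0.8,"dx": 0,"dy": -0.0033,"dz": 0.0667,"spin": 0},
    {"hand": 0.8,"dx": 0,"dy": -0.0033,"dz": 0.1267,"spin": 0},
    {"hand": 0.8,"dx": 0,"dy": -0.0033,"dz": 0.1567,"spin": 0},
    {"hand": 0.8,"dx": 0,"dy": -0.0033,"dz": 0.17,"spin": 0},
    {"hand": 0.8,"dx": 0,"dy": -0.0033,"dz": 0.17,"spin": 0},
    {"hand": 0.8,"dx": 0,"dy": -0.0033,"dz": 0.17,"spin": 0},
    {"hand": 0.7,"dx": 0,"dy": -0.0033,"dz": 0.17,"spin": 0},
    {"hand": 0.6,"dx": 0,"dy": -0.0033,"dz": 0.17,"spin": 0},
  ],
)

```text
time: 21.57
tcp_pos: [0.5164, -0.4042, 0.0304]
orientation: [2.44, 1.977, 0.001]
ft_force: [-0.5, 0.7, 0.1]
opening: 0.0516
grasp_force: 0.0
```

step_arm(
  motion=[
    {"hand": 0.55,"dx": 0,"dy": 0,"dz": 0,"spin": 0},
    {"hand": 0.5,"dx": 0,"dy": 0,"dz": 0,"spin": 0},
    {"hand": 0.45,"dx": 0,"dy": 0,"dz": 0,"spin": 0},
    {"hand": 0.4,"dx": 0,"dy": 0,"dz": 0,"spin": 0},
    {"hand": 0.3,"dx": 0,"dy": 0,"dz": 0,"spin": 0},
    {"hand": 0.25,"dx": 0,"dy": 0,"dz": 0,"spin": 0},
    {"hand": 0.25,"dx": 0,"dy": 0,"dz": 0,"spin": 0},
    {"hand": 0.25,"dx": 0,"dy": 0,"dz": 0,"spin": 0},
  ],
)

```text
time: 22.23
tcp_pos: [0.5164, -0.404, 0.03]
orientation: [2.44, 1.977, 0.001]
ft_force: [0.4, 0.3, 5.2]
opening: 0.0377
grasp_force: 31.9
```

```bash
python3 go.py .6445 -.0065 .1 19
```

```text
t 22.23 yaw -12.0 q7 0.54 d [415.4  43.  -70.1] spin -31.0
```

Grip is good at 37.7 mm. I'll lift above bottle height and carry it over.

In the tool's units: -195 mm is -0.65, -190 mm is -0.6333.

step_arm(
  motion=[
    {"hand": 0.25,"dx": 0,"dy": 0,"dz": -0.0333,"spin": 0},
    {"hand": 0.25,"dx": 0,"dy": 0,"dz": -0.1,"spin": 0},
    {"hand": 0.25,"dx": 0,"dy": 0,"dz": -0.2,"spin": 0},
    {"hand": 0.25,"dx": 0,"dy": 0,"dz": -0.3167,"spin": 0},
    {"hand": 0.25,"dx": 0,"dy": 0,"dz": -0.4333,"spin": 0},
    {"hand": 0.25,"dx": 0,"dy": 0,"dz": -0.55,"spin": 0},
    {"hand": 0.25,"dx": 0,"dy": 0,"dz": -0.6333,"spin": 0},
    {"hand": 0.25,"dx": 0,"dy": 0,"dz": -0.65,"spin": 0},
  ],
)

```text
time: 22.9
tcp_pos: [0.5175, -0.4055, 0.2305]
orientation: [2.435, 1.972, 0.003]
ft_force: [0.1, -0.7, 0.5]
opening: 0.0373
grasp_force: 31.2
```

In the tool's units: 268 mm is 0.8933, 232 mm is 0.7733, -23 degrees is -0.0639.

step_arm(
  motion=[
    {"hand": 0.25,"dx": 0.0667,"dy": 0.0067,"dz": 0,"spin": -0.0056},
    {"hand": 0.25,"dx": 0.1733,"dy": 0.0167,"dz": 0,"spin": -0.0139},
    {"hand": 0.25,"dx": 0.2933,"dy": 0.03,"dz": 0,"spin": -0.0222},
    {"hand": 0.25,"dx": 0.4133,"dy": 0.0433,"dz": 0,"spin": -0.0306},
    {"hand": 0.25,"dx": 0.5333,"dy": 0.0567,"dz": 0,"spin": -0.0389},
    {"hand": 0.25,"dx": 0.6533,"dy": 0.0667,"dz": 0,"spin": -0.0472},
    {"hand": 0.25,"dx": 0.7733,"dy": 0.08,"dz": 0,"spin": -0.0556},
    {"hand": 0.25,"dx": 0.8933,"dy": 0.0933,"dz": 0,"spin": -0.0639},
  ],
)

```text
time: 23.57
tcp_pos: [0.5977, -0.1447, 0.2229]
orientation: [-1.992, -2.426, 0.002]
ft_force: [2.1, -1.0, -0.5]
opening: 0.0377
grasp_force: 31.2
```

```bash
python3 go.py .6445 -.0065 .1 19
```

```text
t 23.57 yaw 11.2 q7 0.41 d [126.3  73.2 122.8] spin -7.8
```

In the tool's units: 130 mm is 0.4333, 126 mm is 0.42, -7.8 degrees is -0.0217.

step_arm(
  motion=[
    {"hand": 0.25,"dx": 0.1133,"dy": 0.0667,"dz": 0,"spin": -0.0056},
    {"hand": 0.25,"dx": 0.22,"dy": 0.1267,"dz": 0,"spin": -0.0111},
    {"hand": 0.25,"dx": 0.3133,"dy": 0.1833,"dz": 0,"spin": -0.0167},
    {"hand": 0.25,"dx": 0.38,"dy": 0.22,"dz": 0.0833,"spin": -0.0217},
    {"hand": 0.25,"dx": 0.42,"dy": 0.2433,"dz": 0.2,"spin": -0.0217},
    {"hand": 0.25,"dx": 0.42,"dy": 0.2433,"dz": 0.3167,"spin": -0.0217},
    {"hand": 0.25,"dx": 0.42,"dy": 0.2433,"dz": 0.4067,"spin": -0.0217},
    {"hand": 0.25,"dx": 0.42,"dy": 0.2433,"dz": 0.4333,"spin": -0.0217},
  ],
)

```text
time: 24.23
tcp_pos: [0.6409, -0.0084, 0.0877]
orientation: [-1.82, -2.549, 0.01]
ft_force: [-2.0, 0.3, -1.7]
opening: 0.0373
grasp_force: 31.2
```

In the tool's units: 15 mm is 0.05, 10 mm is 0.0333.

step_arm(
  motion=[
    {"hand": 0.25,"dx": 0,"dy": 0,"dz": 0.0333,"spin": 0},
    {"hand": 0.25,"dx": 0,"dy": 0,"dz": 0.05,"spin": 0},
    {"hand": 0.25,"dx": 0,"dy": 0,"dz": 0.05,"spin": 0},
    {"hand": 0.25,"dx": 0,"dy": 0,"dz": 0.05,"spin": 0},
    {"hand": 0.25,"dx": 0,"dy": 0,"dz": 0.05,"spin": 0},
    {"hand": 0.25,"dx": 0,"dy": 0,"dz": 0.05,"spin": 0},
    {"hand": 0.25,"dx": 0,"dy": 0,"dz": 0.05,"spin": 0},
    {"hand": 0.25,"dx": 0,"dy": 0,"dz": 0.05,"spin": 0},
  ],
)

```text
time: 24.9
tcp_pos: [0.6467, -0.0097, 0.0801]
orientation: [1.828, 2.554, 0.001]
ft_force: [0.0, 0.9, 0.1]
opening: 0.0375
grasp_force: 31.2
```

```bash
python3 go.py .6445 -.0065 .033 19
```

```text
t 24.9 yaw 18.8 q7 0.29 d [ 3.7 -1.1 47.1] spin -0.2
```

In the tool's units: 45 mm is 0.15, 42 mm is 0.14.

step_arm(
  motion=[
    {"hand": 0.25,"dx": 0.01,"dy": -0.0033,"dz": 0.04,"spin": 0},
    {"hand": 0.25,"dx": 0.01,"dy": -0.0033,"dz": 0.0867,"spin": 0},
    {"hand": 0.25,"dx": 0.01,"dy": -0.0033,"dz": 0.12,"spin": 0},
    {"hand": 0.25,"dx": 0.01,"dy": -0.0033,"dz": 0.14,"spin": 0},
    {"hand": 0.25,"dx": 0.01,"dy": -0.0033,"dz": 0.15,"spin": 0},
    {"hand": 0.25,"dx": 0.01,"dy": -0.0033,"dz": 0.15,"spin": 0},
    {"hand": 0.25,"dx": 0.01,"dy": -0.0033,"dz": 0.15,"spin": 0},
    {"hand": 0.25,"dx": 0.01,"dy": -0.0033,"dz": 0.15,"spin": 0},
  ],
)

```text
time: 25.57
tcp_pos: [0.6446, -0.0072, 0.0342]
orientation: [1.828, 2.555, 0.0]
ft_force: [0.5, 0.4, -0.8]
opening: 0.0372
grasp_force: 31.2
```

```bash
python3 go.py .6445 -.0065 .033 19
```

```text
t 25.57 yaw 18.8 q7 0.28 d [0.7 0.2 1.2] spin -0.2
```

In the tool's units: 2 mm is 0.0067, 1 mm is 0.0033.

step_arm(
  motion=[
    {"hand": 0.25,"dx": 0,"dy": 0,"dz": 0.0033,"spin": 0},
    {"hand": 0.25,"dx": 0,"dy": 0,"dz": 0.0067,"spin": 0},
    {"hand": 0.25,"dx": 0,"dy": 0,"dz": 0.0067,"spin": 0},
    {"hand": 0.25,"dx": 0,"dy": 0,"dz": 0.0067,"spin": 0},
    {"hand": 0.5,"dx": 0,"dy": 0,"dz": 0.0067,"spin": 0},
    {"hand": 0.6,"dx": 0,"dy": 0,"dz": 0.0067,"spin": 0},
    {"hand": 0.8,"dx": 0,"dy": 0,"dz": 0.0067,"spin": 0},
    {"hand": 0.8,"dx": 0,"dy": 0,"dz": 0.0067,"spin": 0},
  ],
)

```text
time: 26.23
tcp_pos: [0.6445, -0.0071, 0.0325]
orientation: [1.828, 2.555, 0.0]
ft_force: [-0.3, 0.1, 1.3]
opening: 0.0685
grasp_force: 0.0
```

In the tool's units: -200 mm is -0.6667, -170 mm is -0.5667.

step_arm(
  motion=[
    {"hand": 0.8,"dx": 0,"dy": 0,"dz": 0,"spin": 0},
    {"hand": 0.8,"dx": 0,"dy": 0,"dz": 0,"spin": 0},
    {"hand": 0.8,"dx": 0,"dy": 0,"dz": -0.0667,"spin": 0},
    {"hand": 0.8,"dx": 0,"dy": 0,"dz": -0.1667,"spin": 0},
    {"hand": 0.8,"dx": 0,"dy": 0,"dz": -0.3,"spin": 0},
    {"hand": 0.8,"dx": 0,"dy": 0,"dz": -0.4333,"spin": 0},
    {"hand": 0.8,"dx": 0,"dy": 0,"dz": -0.5667,"spin": 0},
    {"hand": 0.8,"dx": 0,"dy": 0,"dz": -0.6667,"spin": 0},
  ],
)

```text
time: 26.9
tcp_pos: [0.6452, -0.0071, 0.2362]
orientation: [1.826, 2.553, 0.003]
ft_force: [1.1, 0.0, 0.0]
opening: 0.0683
grasp_force: 0.0
```

```bash
python3 go.py .40 -.23 .3 19
```

```text
t 26.9 yaw 18.8 q7 0.29 d [-131.9 -303.8  -64.7] spin -0.2
```

Move clear of the top view, then check everything.

step_arm(
  motion=[
    {"hand": 0.8,"dx": -0.0267,"dy": -0.0667,"dz": -0.1333,"spin": 0},
    {"hand": 0.8,"dx": -0.0733,"dy": -0.1733,"dz": -0.2167,"spin": 0},
    {"hand": 0.8,"dx": -0.1267,"dy": -0.2933,"dz": -0.2167,"spin": 0},
    {"hand": 0.8,"dx": -0.18,"dy": -0.4133,"dz": -0.2167,"spin": 0},
    {"hand": 0.8,"dx": -0.2333,"dy": -0.5333,"dz": -0.2167,"spin": 0},
    {"hand": 0.8,"dx": -0.2867,"dy": -0.6533,"dz": -0.2167,"spin": 0},
    {"hand": 0.8,"dx": -0.34,"dy": -0.7733,"dz": -0.2167,"spin": 0},
    {"hand": 0.8,"dx": -0.3733,"dy": -0.8667,"dz": -0.2167,"spin": 0},
  ],
)

```text
time: 27.57
tcp_pos: [0.4317, -0.1996, 0.2975]
orientation: [1.831, 2.552, -0.001]
ft_force: [0.8, -1.8, -0.2]
opening: 0.0681
grasp_force: 0.0
```

```bash
python3 - <<'E'
from h import *
T,S=snap("top"),snap("side")
def cap(lo,hi,b):
    for o in blobs(T,lo,hi,b)[:2]: print(o[0],o[1],onplane(T,o[1],.136)[:2].round(4))
cap((100,120,60),(118,255,255),(180,205,245,265)); cap((0,130,60),(6,255,255),(375,110,440,165)); cap((22,120,80),(34,255,255),(145,145,195,188))
a=cv2.resize(T["pixels"][90:240,230:420,::-1],(532,420),interpolation=3)
b=cv2.resize(S["pixels"][110:250,220:440,::-1],(660,420),interpolation=3)
cv2.imwrite("pics/f1.png",a);cv2.imwrite("pics/f2.png",b)
E
```

```text
261 [219.3 233.5] [0.3557 0.2413]
92 [200.3 233.1] [0.356  0.2856]
268 [393.5 143. ] [ 0.5774 -0.1662]
95 [405.7 126.2] [ 0.619  -0.1956]
105 [172.1 178.8] [0.4828 0.3574]
87 [153.5 158.1] [0.5316 0.4037]
```

View pics/f1.png

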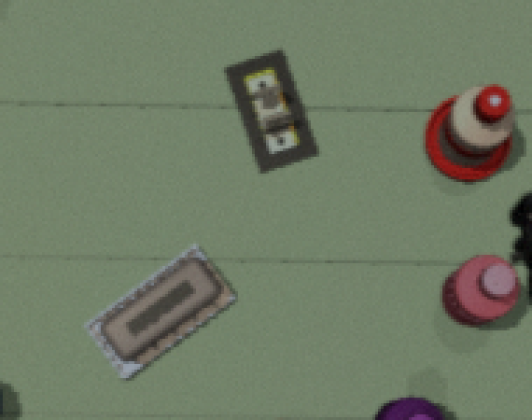

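View pics/f2.png

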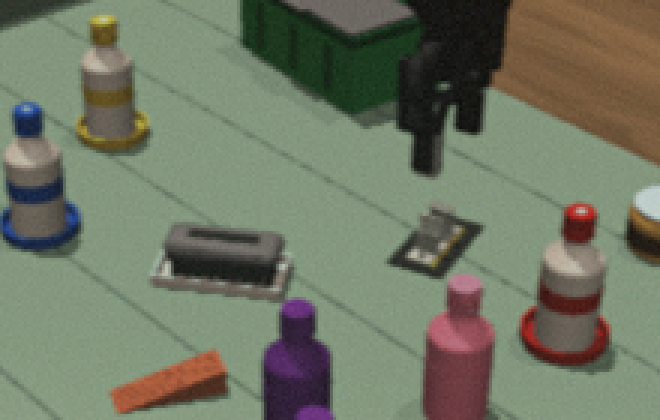

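In the top crop, the clip sits inside its outline at (272,112), the brush is centred in its tray at (162,308), and red is in its cup at (470,130). The side crop shows all three capped bottles upright in their cups. Measured errors are about 4 mm or less, so I'm handing in.

```bash
python3 -c "
from plant import job_done; print(job_done())"
```

```text
the job is handed in; nothing more can be done
None
```

The job is handed in, with no verdict returned: final pictures show both bottles upright in their cups, the brush in its tray and the clip on its outline, all within about 4 mm of centre, and the yellow bottle still standing in its cup.

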